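# Build up the two-tier picking stand

### The job

Build up the picking stand on the packing bench: put the blue tray on the four posts first, as the lower tier, then the yellow tray above it as the upper tier. Each tray must go down with all four corner holes over their posts until it sits level and fully home on its steps; lower it by hand all the way, do not let it drop. Let go of both trays and leave the other things on the bench where they are.

Things in the scene. Friction and masses are not known exactly. Their poses are not given: they have to be found in the camera images.
- stand: the picking stand, fixed to the bench: dark steel deck 150 mm (x) by 200 mm (y), 12 mm thick, with four upright stepped steel posts at x = +-57, y = +-82 mm. Origin: centre of the deck's underside, on the bench, z up. Posts are 28, 18 and 10 mm in diameter from the deck up; the top 10 mm is a red cone narrowing to 3 mm at the tip, 122 mm above the bench.
- stand_lower (a point): middle point between the four lower post steps (28 to 18 mm diameter), 30 mm above the bench: where the blue tray's origin comes when fully home
- stand_upper (a point): middle point between the four upper post steps (18 to 10 mm diameter; edge bevelled from 18 to 15.6 mm over its top 4 mm), 95 mm above the bench: where the yellow tray's origin comes when fully home
- blue_tray: blue plastic tray, the lower tier, 0.25 to 0.5 kg, 200 mm long (its y) by 150 mm (its x); floor 6 mm thick, lip to 18 mm above the underside; lies flat on the bench. Origin: centre of the underside, z up; a half turn makes no difference. Four holes at x = +-57, y = +-82 mm, 23 mm in diameter: they pass the posts' 18 mm part and stop on the lower steps.
- blue_tray_handle (a point): middle of the blue tray's black carrying handle: a bar along the tray's y axis, 100 mm long, 12 mm wide (along the tray's x), 14 mm tall, centred 46 mm above the tray's underside, right over the tray's centre of mass, on a 12 mm thick leg near each end; 33 mm free height between floor and bar
- yellow_tray: yellow plastic tray, the upper tier, 0.25 to 0.5 kg, 200 mm long (its y) by 150 mm (its x); floor 6 mm thick, lip to 18 mm above the underside; lies flat on the bench. Origin: centre of the underside, z up; a half turn makes no difference. Four holes at x = +-57, y = +-82 mm, 14 mm in diameter: they pass only the posts' 10 mm tops and stop on the upper steps.
- yellow_tray_handle (a point): middle of the yellow tray's black carrying handle: a bar along the tray's y axis, 100 mm long, 12 mm wide (along the tray's x), 14 mm tall, centred 46 mm above the tray's underside, right over the tray's centre of mass, on a 12 mm thick leg near each end; 33 mm free height between floor and bar
- tape_roll: roll of brown packing tape lying flat, 96 mm across and 48 mm tall, origin at the centre of its underside; not part of the job
- carton: small closed cardboard carton, 100 x 130 x 70 mm (x, y, z), origin at the centre of its underside; not part of the job
- mug: white mug, 82 mm across and 95 mm tall, origin at the centre of its underside; not part of the job
- screwdriver: red-handled screwdriver lying on the bench between the robot and the trays, its x axis along it towards the tip; not part of the job
- wrench: steel wrench lying on the bench between the robot and the trays, its x axis along it; not part of the job
- spray_can: green can, 54 mm across and 150 mm tall, origin at the centre of its underside; not part of the job
- scanner: grey and black hand-held scanner lying on the bench, about 180 mm long, 65 mm wide and 50 mm tall, x axis along it; not part of the job
There are look-alikes about, which are no part of the job. What is shaped like the stand but purple is not meant.

How it is judged:
On the way, in this order (a step that is already met when the one before it is completed fails the run):
1. the blue tray sits level and fully home on the lower steps and is let go (horizontal distance between blue_tray and stand below 0.006 m and z of blue_tray in the frame of stand between 0.027 and 0.033 m and angle between blue_tray's own z axis and vertical below 0.035 rad and angle between the x axis of blue_tray and the x axis of stand, either way round below 0.07 rad and linear speed of blue_tray below 0.02 m/s and angular speed of blue_tray below 0.1 rad/s and contact force between the fingers and blue_tray below 0.2 N), for 0.2 s.
2. the yellow tray sits level and fully home on the upper steps (horizontal distance between yellow_tray and stand below 0.006 m and z of yellow_tray in the frame of stand between 0.092 and 0.098 m and angle between yellow_tray's own z axis and vertical below 0.035 rad and angle between the x axis of yellow_tray and the x axis of stand, either way round below 0.07 rad), for 0.2 s.
At the end, for the whole second after the job is handed in: Blue tray on the 30 mm steps and yellow tray on the 95 mm steps: each within 3 mm in height, 6 mm of the stand's centre line, 2 degrees of level and 4 degrees of square with the stand (either way round), at rest and let go (all of step 1 and all of step 2 and linear speed of yellow_tray below 0.02 m/s and angular speed of yellow_tray below 0.1 rad/s and contact force between the fingers and yellow_tray below 0.2 N); the robot touches nothing.
It fails at once if the blue tray is dropped (falls free faster than 0.6 m/s) (linear speed of blue_tray above 0.6 m/s and contact force between the fingers and blue_tray below 0.2 N).
It fails at once if the yellow tray is dropped (falls free faster than 0.6 m/s) (linear speed of yellow_tray above 0.6 m/s and contact force between the fingers and yellow_tray below 0.2 N).
It fails at once if another thing on the bench is moved by more than 30 mm (distance of any of tape_roll, carton, mug, screwdriver, wrench, spray_can, scanner from where it was at the start of the episode above 0.03 m).
It also fails if it takes over 64 s, if anything falls off the work surface, if the arm or the gripper's body presses on something with over 40 N, if the wrist force passes 120 N, or if a joint passes its speed limit or range.

### The arm

A 6-joint arm with a two-finger parallel gripper is mounted at the origin on the work surface. World frame = base frame: x ahead of the robot, y to its left, z up, the work surface at z = 0. Lengths are in m, angles in rad, forces in N, time in s.
With the tool pointing down it reaches from about 0.3 to 0.825 m from the base axis. Payload 5.4 kg.
Tool frame: the origin (TCP) lies at the very end of the fingers, on their centre line; the grasp point (between the pads) lies 19 mm behind it; z points along the fingers, y is the line along which they close (so a half turn about z gives the same grasp; the last joint's range is limited). The gripper opens to 92 mm and grips with 3 to 60 N. Pads are 20 mm wide; open, the fingers measure 128 mm over their backs; the gripper's body (75 mm by 189 mm) begins 69 mm behind the grasp point.
Start: joints at [-1.415, 0.158, 1.597, -0, 1.386, -0.21], TCP at [0.206, -0.537, 0.215] pointing down, gripper open.
Joint ranges: [-2.91, 2.91], [-0.94, 2.29], [0.18, 2.7], [-1.29, 4.43], [0.17, 2.64], [-3, 3]. Speed limits (rad/s): [2.57, 2.57, 3.14, 3.14, 3.14, 3.14].

### API

Orientations are given as a rotation vector (axis times angle).
In Python, from workcell import bot gives the robot as it stands. Calls block until the motion is done:
- bot.goto(position, orientation): joint-space move of the TCP to a pose.
- bot.line_to(position, rot=None, max_speed=0.15): straight line of the TCP; rot=None keeps the orientation; max_speed is the mean speed in m/s.
- bot.set_joints(angles): joint-space move.
- bot.set_gripper(opening, newtons=None): opening from 0.0 (shut) to 1.0 (fully open); newtons is the grip in N (None keeps the last); returns when the fingers have stopped.
- bot.hold(seconds).
- bot.inverse_kinematics(position, orientation): joint angles nearest the present ones, or None.
- bot.read_camera(name): name is "side" or "top"; returns a dict with "pixels" (384x512x3 uint8, blue, green, red), "fx", "fy", "cx", "cy" (pixels), "R" (3x3) and "t" (3): a world point X has camera coordinates R X + t. Camera axes: x right, y down, z forward; pixel columns grow to the right and rows downward; lengths in m; the calibration is good to about 2 mm. A picture is of the moment at which its call begins. There is no depth.
A pose or a line that the arm cannot do raises bot.MotionError and nothing moves.
- bot.job_done(): hands the job in; it is judged then, once.
Readings, each from a call of its own:
- bot.current_clock(): time.
- bot.current_joints(): joint angles.
- bot.current_joint_vel(): joint speeds.
- bot.current_effort(): joint torques, N m.
- bot.current_ee_pos(): TCP position.
- bot.current_tool_rot(): TCP orientation.
- bot.current_contact_force(): force on the tool from outside, world axes, zero at the start.
- bot.current_ft_torque(): the same for the moment, N m.
- bot.current_opening(): opening from 0.0 (shut) to 1.0 (fully open).
- bot.current_grip_force(): force on a finger pad.
Only numpy, scipy, OpenCV 4.12 (cv2) and the standard library are available. Lean on these libraries where they do the work, as an engineer would, in place of code of your own. Each camera call takes 0.05 s, during which the arm holds its last target. There are 200 camera calls.

## Working session

There is one attempt and no reset: what is moved stays moved. The work goes in short steps, each a Python script; the robot and the scene stay as the last script left them, time stands still between calls to the robot, and variables do not carry over. Pictures are saved under pics/ and viewed, at most 10 in all, crops included, and the job is handed in when it is done.

```bash
mkdir -p pics; python3 - <<'E'
from workcell import bot
import cv2,numpy as np
np.set_printoptions(precision=4,suppress=True)
for n in("top","side"):
    c=bot.read_camera(n); cv2.imwrite(f"pics/{n}0.png",c["pixels"])
    print(n,c["fx"],c["fy"],c["cx"],c["cy"],c["R"],c["t"],-np.array(c["R"]).T@c["t"])
print(bot.current_tool_rot(),bot.current_clock())
E
```

```text
top 451.6757966870139 451.6757966870139 242.09088361715874 182.47960318876383 [[-0.0026 -1.      0.0017]
 [-0.9967  0.0025 -0.0807]
 [ 0.0807 -0.0019 -0.9967]] [0.0079 0.5389 1.2587] [0.4355 0.0089 1.298 ]
side 357.5267547975643 357.5267547975643 256.22037865726054 192.0508134159255 [[-0.8207 -0.5711  0.0177]
 [-0.3846  0.5292 -0.7564]
 [ 0.4226 -0.6275 -0.6539]] [0.4275 0.245  0.936 ] [0.0495 0.7019 0.7898]
[-3.0876 -0.5711 -0.0001] 0.1
```

View pics/top0.png

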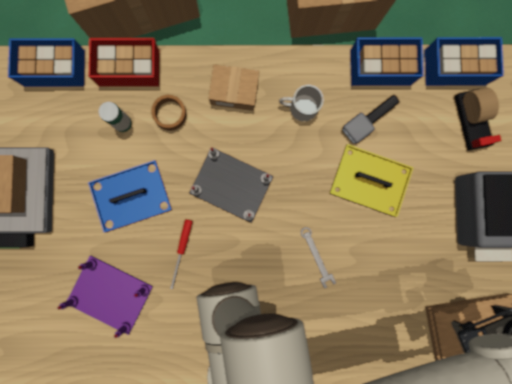

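View pics/side0.png

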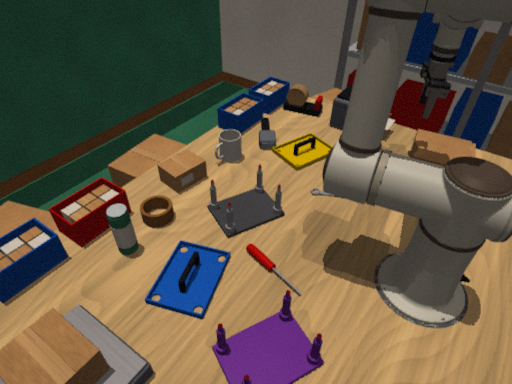

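```bash
python3 - <<'E'
import cv2,numpy as np
t=cv2.imread("pics/top0.png");s=cv2.imread("pics/side0.png")
f=lambda im,x,y:cv2.resize(im[y:y+75,x:x+100],(400,300),interpolation=cv2.INTER_CUBIC)
cv2.imwrite("pics/crop.png",np.vstack([np.hstack([f(t,80,158),f(t,181,147)]),np.hstack([f(t,321,142),f(s,200,160)])]))
E
```

```text
(no output)
```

View pics/crop.png

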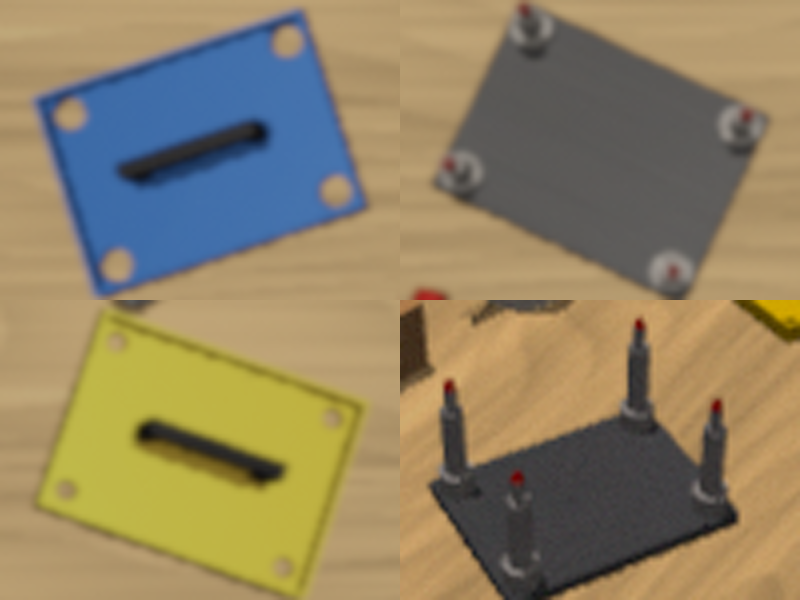

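```bash
cat >h.py <<'E'
from workcell import bot
import cv2,numpy as np
from scipy.optimize import least_squares
from scipy.spatial.transform import Rotation as Ro
np.set_printoptions(precision=4,suppress=True)
CAM={}
def cam(n):
    if n not in CAM: CAM[n]=bot.read_camera(n)
    return CAM[n]
def proj(n,X):
    c=cam(n); P=np.atleast_2d(X)@np.array(c["R"]).T+c["t"]
    return P[:,:2]/P[:,2:]*[c["fx"],c["fy"]]+[c["cx"],c["cy"]]
H=np.array([[57,82],[57,-82],[-57,-82],[-57,82]])/1000.
def pts(p,z):
    c,s=np.cos(p[2]),np.sin(p[2]); return np.c_[H@np.array([[c,s],[-s,c]])+p[:2],np.full(4,z)]
def fit(p0,obs,freez=False):
    # obs: list of (cam,z,4x2 pixels any order) ; nearest match
    def r(p):
        o=[]
        for n,z,px in obs:
            q=proj(n,pts(p,z+(p[3] if freez else 0)))
            o+=[px_-q[np.argmin(np.linalg.norm(q-px_,axis=1))] for px_ in np.array(px,float)]
        return np.ravel(o)
    s=least_squares(r,list(p0)+([0] if freez else []),x_scale=.01,diff_step=1e-5,loss='soft_l1'); return s.x,r(s.x).reshape(-1,2)
def tile(px,x,y,k=4): return (np.array(px)+.5)/k-.5+[x,y]
def down(yaw): # tool down, tool y axis at yaw+90deg.. tool x along world angle yaw
    return (Ro.from_euler('z',yaw)*Ro.from_euler('x',np.pi)).as_rotvec()
E
python3 - <<'E'
from h import *
B=tile([(71,113),(288,42),(336,191),(118,266)],80,158)
Y=tile([(118,42),(332,118),(283,267),(66,190)],321,142)
S=tile([(125,9),(347,116),(49,166),(272,272)],181,147)
S2=tile([(131,32),(341,128),(60,174),(270,272)],181,147)
SS=tile([(49,86),(239,25),(316,106),(117,179)],200,160)
for nm,p0,o in[("blue",(.4,.29,.28),[("top",.003,B)]),("yel",(.44,-.31,-.3),[("top",.003,Y)]),
  ("stand top",(.42,.03,-.45),[("top",.117,S),("top",.03,S2)]),("stand side",(.42,.03,-.45),[("side",.117,SS)]),("stand",(.42,.03,-.45),[("top",.117,S),("top",.03,S2),("side",.117,SS)])]:
    x,r=fit(p0,o); print(nm,x,np.degrees(x[2]),abs(r).max(),r.std())
print(Ro.from_rotvec(bot.current_tool_rot()).as_matrix())
E
```

```text
blue [0.4488 0.3082 0.3309] 18.957066419266745 19.351341849703715 13.993490333166323
yel [ 0.5464 -0.3633 -0.348 ] -19.940461283290794 0.21826361682849438 0.10101189631172514
stand top [ 0.5331  0.0383 -0.4472] -25.624652117787964 0.8597669907632053 0.3501863624638646
stand side [ 0.5324  0.0447 -0.4452] -25.50855485359902 0.25177623118685233 0.1654146826919201
stand [ 0.5335  0.0394 -0.4465] -25.58242830553753 1.3360361199426904 0.6269560576070022
[[ 0.9338  0.3577 -0.0002]
 [ 0.3577 -0.9338  0.0011]
 [ 0.0002 -0.0011 -1.    ]]
```

```bash
python3 - <<'E'
from h import *
B=tile([(71,113),(288,42),(336,191),(118,266)],80,158)
x,r=fit((.53,.29,.3),[("top",.003,B)]);print(x,abs(r).max(),r.std())
def cones(n,x,y,w=100,h=75):
    im=cam(n)["pixels"][y:y+h,x:x+w].astype(float); e=im[...,2]-np.maximum(im[...,0],im[...,1])
    e=np.where(e>45,e,0)
    _,l,st,c=cv2.connectedComponentsWithStats((e>0).astype(np.uint8))
    o=[]
    for i in range(1,len(st)):
        yy,xx=np.nonzero(l==i);w_=e[yy,xx]; o.append((np.average(xx,weights=w_)+x,np.average(yy,weights=w_)+y,len(xx)))
    return np.array(o)
T=cones("top",185,142,95,78);S=cones("side",200,160)
print(T,tile([(125,9),(347,116),(49,166),(272,272)],181,147));print(S,tile([(49,86),(239,25),(316,106),(117,179)],200,160))
S2=tile([(131,32),(341,128),(60,174),(270,272)],181,147)
for o in ([("top",.117,tile([(125,9),(347,116),(49,166),(272,272)],181,147))],[("top",.03,S2)],):
  print(fit((.53,.04,-.44),o))
E
```

```text
[0.5029 0.3268 0.3224] 0.2540481809403161 0.1569542117248614
[[212.     149.       1.    ]
 [267.     175.       1.    ]
 [193.     188.       1.    ]
 [186.9664 219.       5.    ]] [[211.875 148.875]
 [267.375 175.625]
 [192.875 188.125]
 [248.625 214.625]]
[[201.4214 160.5626   9.    ]
 [259.4026 165.3603   9.    ]
 [211.8225 180.7145  11.    ]
 [278.6449 185.9162   9.    ]
 [228.8182 204.0731   8.    ]] [[211.875 181.125]
 [259.375 165.875]
 [278.625 186.125]
 [228.875 204.375]]
(array([ 0.5333,  0.038 , -0.4496]), array([[ 0.3353, -0.0334],
       [-0.3236, -0.0333],
       [ 0.3557,  0.3535],
       [-0.3643, -0.2674]]))
(array([ 0.5329,  0.0386, -0.4447]), array([[ 0.1568,  0.7337],
       [ 0.193 ,  0.0373],
       [-0.0585, -0.0953],
       [-0.2956, -0.6114]]))
```

Blue tray at top px (130,196), not the blue bins (47,63), (386,61), (463,60). Yellow tray is at (371,180). The stand is the grey one at (231,185), and the purple look-alike is at (107,295). The crop confirms 4 big holes in blue, 4 small holes in yellow and red-tipped posts on the grey stand.

```bash
python3 - <<'E'
from h import *
x,y,a=.5029,.3268,.3224
R=down(a+np.pi/2)
bot.goto([x,y,.13],R); print(bot.current_clock())
bot.line_to([x,y,.028],max_speed=.12)
print(bot.current_contact_force())
bot.set_gripper(0.0,40); print(bot.current_opening(),bot.current_grip_force(),bot.current_ee_pos(),bot.current_contact_force())
bot.line_to([x,y,.06],max_speed=.08)
print(bot.current_contact_force(),bot.current_ft_torque(),bot.current_clock())
c=bot.read_camera("top")["pixels"];s=bot.read_camera("side")["pixels"]
cv2.imwrite("pics/b1.png",np.hstack([cv2.resize(c[140:250,70:190],None,fx=3.3,fy=3.3,interpolation=2),cv2.resize(s[200:310,130:250],None,fx=3.3,fy=3.3,interpolation=2)]))
E
```

```text
3.5083
[-1.04   -0.3953 -0.6543]
0.12972844446157167 39.999815225601196 [0.5031 0.3268 0.028 ] [ 0.9197  0.2274 -0.4266]
[-0.052   0.0838 -4.2604] [-0.0099 -0.0719 -0.0013] 6.2417
```

View pics/b1.png

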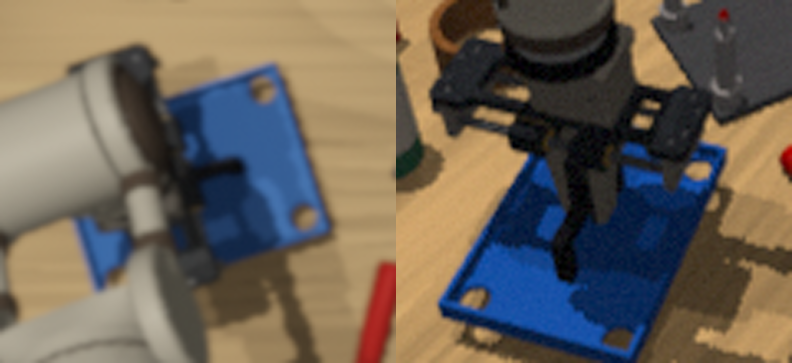

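```bash
python3 - <<'E'
from h import *
k=3.3
T=tile([(264,88),(305,217)],70,140,k);S=tile(np.array([(476,299),(617,338),(697,171)])-[396,0],130,200,k)
p0=(.503,.327,.3224)
for o in([("top",.035,T)],[("side",.035,S)]):
  x,r=fit(p0,o);d=x[:2]-[.5031,.3268];a=.3224;print(x,r.ravel(),"across",d@[np.cos(a),np.sin(a)],"along",d@[-np.sin(a),np.cos(a)])
E
```

```text
[0.5034 0.3262 0.3182] [-0.0947 -0.3001  0.0941  0.2954] across 0.00013929230918612633 along -0.0006518024404341485
[0.5029 0.3292 0.323 ] [ 0.4569 -0.0089 -0.1558 -0.3115 -0.3017  0.5337] across 0.0005888908058396753 along 0.002336377953740032
```

```bash
python3 - <<'E'
from h import *
R=down(-.4475+np.pi/2)
bot.line_to([.503,.3268,.20],max_speed=.2)
bot.line_to([.5332,.040,.20],rot=R,max_speed=.15)
bot.line_to([.5332,.040,.164],max_speed=.1)
bot.hold(.2)
print(bot.current_ee_pos(),Ro.from_rotvec(bot.current_tool_rot()).as_matrix()[:,0],bot.current_contact_force(),bot.current_clock())
c=bot.read_camera("top")["pixels"];s=bot.read_camera("side")["pixels"]
cv2.imwrite("pics/b2.png",np.hstack([cv2.resize(c[130:240,175:295],None,fx=3.3,fy=3.3,interpolation=2),cv2.resize(s[125:235,190:310],None,fx=3.3,fy=3.3,interpolation=2)]))
E
```

```text
[0.5339 0.0399 0.1649] [0.4327 0.9015 0.0005] [ 0.0539 -0.4637 -3.8191] 10.075
```

View pics/b2.png

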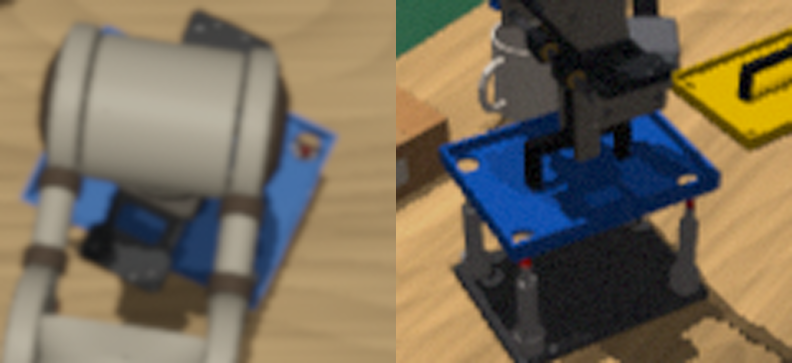

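```bash
python3 - <<'E'
from h import *
k=3.3
S=tile(np.array([(467,164),(522,239),(687,180)])-[396,0],190,125,k)
e=bot.current_ee_pos();z=e[2]-.028+.003
x,r=fit((e[0],e[1],-.4475),[("side",z,S)]);print(x,r.ravel(),x[:2]-e[:2])
SS=tile([(49,86),(239,25),(316,106),(117,179)],200,160)
SC=np.array([[259.4026,165.3603],[211.8225,180.7145],[278.6449,185.9162],[228.8182,204.0731]])
for q in(SS,SC): print(fit((.533,.04,-.4475),[("side",.117,q)])[0])
T=tile([(306,146)],175,130,k); print(T,proj("top",pts((e[0],e[1],-.4475),z)),proj("top",pts((.5333,.038,-.4475),.117)))
E
```

```text
[ 0.5367  0.0422 -0.4473] [ 0.5336  0.0211  0.1001  0.0713 -0.7017  0.0243] [0.0031 0.0023]
[ 0.5324  0.0447 -0.4452]
[ 0.5333  0.0435 -0.4468]
[[267.3788 173.8939]] [[210.1617 147.4649]
 [267.4603 174.6089]
 [248.4672 214.6413]
 [190.8438 187.1133]] [[211.4853 148.948 ]
 [267.6996 175.5822]
 [249.0722 214.8543]
 [192.5452 187.8505]]
```

```bash
cat >>h.py <<'E'
def F(): return np.mean([bot.current_contact_force() for _ in range(3)],0)
def lower(x,y,ztop,zend,R,step=.004,lim=6,speed=.06):
    """step down; stop at contact (Fz rise over lim) ; return z"""
    bot.line_to([x,y,ztop],rot=R,max_speed=speed); f0=F(); z=ztop
    while z>zend+1e-6:
        z=max(zend,z-step); bot.line_to([x,y,z],max_speed=speed)
        f=F()-f0
        if abs(f).max()>lim/2: print("z",z,"df",f)
        if f[2]>lim or np.hypot(*f[:2])>8: break
    return z,f0
E
python3 - <<'E'
from h import *
R=down(-.4475+np.pi/2)
print(lower(.532,.040,.124,.028+.060,R),bot.current_ee_pos(),bot.current_ft_torque(),bot.current_clock())
E
```

```text
(0.088, array([ 0.3376,  0.8682, -3.3712])) [0.532  0.0399 0.0877] [-0.2121 -0.4593  0.0123] 13.3417
```

```bash
python3 - <<'E'
from h import *
R=down(-.4475+np.pi/2)
print(lower(.532,.040,.088,.056,R,step=.003,lim=5),bot.current_ee_pos(),F(),bot.current_ft_torque(),bot.current_clock())
E
```

```text
z 0.056 df [-7.1359  0.5491 16.783 ]
(0.056, array([ 1.77  , -1.2899, -5.4377])) [0.5322 0.04   0.058 ] [-5.3659 -0.7408 11.3453] [-0.0523  0.8352 -0.0177] 16.3417
```

```bash
python3 - <<'E'
from h import *
bot.line_to([.532,.040,.0575],max_speed=.03); print(F())
bot.set_gripper(.5); bot.hold(.1); print(F())
bot.line_to([.532,.040,.24],max_speed=.2)
c0=np.array([.5464,-.3633]);
bot.line_to([.5464,-.20,.24],rot=down(-.348+np.pi/2),max_speed=.25)
c=bot.read_camera("top")["pixels"];s=bot.read_camera("side")["pixels"];print(bot.current_clock())
cv2.imwrite("pics/b3.png",np.hstack([cv2.resize(c[130:240,175:295],None,fx=3.3,fy=3.3,interpolation=2),cv2.resize(s[145:255,190:310],None,fx=3.3,fy=3.3,interpolation=2)]))
E
```

```text
[-0.8755 -0.8469  3.8852]
[-0.2193  0.091  -0.584 ]
19.625
```

View pics/b3.png

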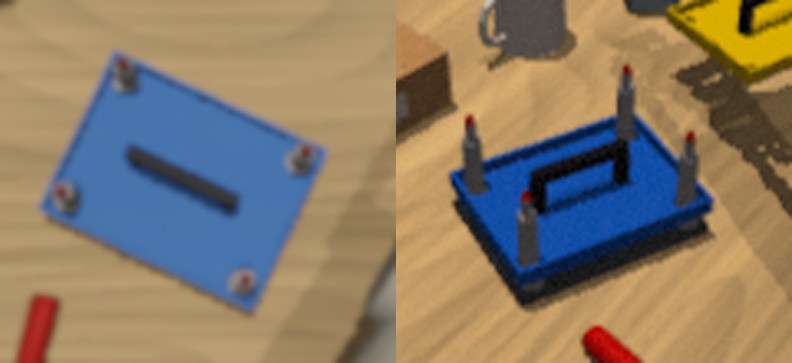

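```bash
python3 - <<'E'
from h import *
x,y,a=.5464,-.3633,-.348
bot.set_gripper(1.0)
bot.line_to([x,y,.12],max_speed=.2)
bot.line_to([x,y,.028],max_speed=.12)
bot.set_gripper(0.0,40); print(bot.current_opening(),bot.current_grip_force(),bot.current_ee_pos())
bot.line_to([x,y,.06],max_speed=.08); print(F(),bot.current_ft_torque())
bot.line_to([x,y,.25],max_speed=.2)
R=down(-.4475+np.pi/2)
bot.line_to([.532,.040,.25],rot=R,max_speed=.18)
bot.line_to([.532,.040,.160],max_speed=.1); bot.hold(.2)
print(bot.current_ee_pos(),F(),bot.current_clock())
c=bot.read_camera("top")["pixels"];s=bot.read_camera("side")["pixels"]
cv2.imwrite("pics/y1.png",np.hstack([cv2.resize(c[130:240,175:295],None,fx=3.3,fy=3.3,interpolation=2),cv2.resize(s[125:235,190:310],None,fx=3.3,fy=3.3,interpolation=2)]))
E
```

```text
0.1269859816750025 40.000450015068054 [ 0.5461 -0.3632  0.028 ]
[-0.9022  0.2577 -4.5268] [-0.0121 -0.0305  0.0058]
[0.5325 0.0399 0.1607] [-0.6424  0.3185 -4.3836] 28.9917
```

View pics/y1.png

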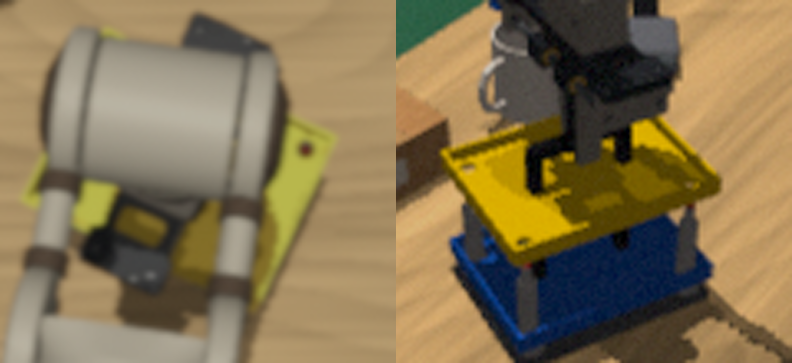

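```bash
python3 - <<'E'
from h import *
k=3.3
e=bot.current_ee_pos();z=e[2]-.028+.003
S=tile(np.array([(467,167),(524,241),(691,185)])-[396,0],190,125,k)
C=tile(np.array([(469,122),(627,72),(690,137),(526,197)])-[396,0],190,145,k)
a,r=fit((e[0],e[1],-.4475),[("side",z,S)]);b,r2=fit((e[0],e[1],-.4475),[("side",.117,C)])
print(a,r.ravel());print(b,r2.ravel(),"need tcp",np.array(e[:2])+b[:2]-a[:2])
E
```

```text
[ 0.5354  0.0408 -0.4554] [-0.2448  0.0317  0.2356 -0.3091 -0.0091  0.3031]
[ 0.5314  0.0454 -0.4445] [ 0.0053  0.0171  0.0947  0.5718 -0.2785 -0.1904  0.1649 -0.2049] need tcp [0.5283 0.0446]
```

```bash
python3 - <<'E'
from h import *
R=down(-.4475+np.pi/2)
print(lower(.5312,.0407,.152,.132,R,step=.002,lim=4),bot.current_ee_pos(),F(),bot.current_ft_torque(),bot.current_clock())
E
```

```text
z 0.13999999999999999 df [ 2.9923 -3.1668  2.2184]
z 0.13799999999999998 df [ 3.8038 -4.2955  0.1748]
z 0.13599999999999998 df [ 4.55   -3.8498  1.4095]
z 0.13399999999999998 df [ 4.1494 -3.7704  2.687 ]
z 0.132 df [ 4.1859 -3.9428  1.0575]
(0.132, array([ 0.3723,  0.2597, -3.7589])) [0.532  0.0401 0.1321] [ 4.5582 -3.6832 -2.7014] [-0.9706 -1.0514  0.014 ] 31.925
```

```bash
python3 - <<'E'
from h import *
for x,y in((.5322,.0396),(.533,.0387)):
    bot.line_to([x,y,.132],max_speed=.03); bot.hold(.1); f=F(); print(x,y,f,bot.current_ee_pos())
    if abs(f[:2]).max()<2: break
E
```

```text
0.5322 0.0396 [ 4.585  -3.3982 -3.3899] [0.5322 0.0396 0.1317]
0.533 0.0387 [ 1.0313 -0.0689 -5.0247] [0.5322 0.0391 0.1315]
```

```bash
python3 - <<'E'
from h import *
R=down(-.4475+np.pi/2)
print(lower(.5333,.0384,.132,.1215,R,step=.0015,lim=8,speed=.03),bot.current_ee_pos(),F(),bot.current_ft_torque(),bot.current_clock())
c=bot.read_camera("top")["pixels"];s=bot.read_camera("side")["pixels"]
cv2.imwrite("pics/y2.png",np.hstack([cv2.resize(c[130:240,175:295],None,fx=3.3,fy=3.3,interpolation=2),cv2.resize(s[125:235,190:310],None,fx=3.3,fy=3.3,interpolation=2)]))
E
```

```text
z 0.1215 df [-3.1722  0.5606  8.0117]
(0.1215, array([-0.078 , -0.2895, -3.5991])) [0.5334 0.0384 0.1229] [-3.2502  0.2712  4.4126] [0.0453 0.6637 0.0243] 34.625
```

View pics/y2.png

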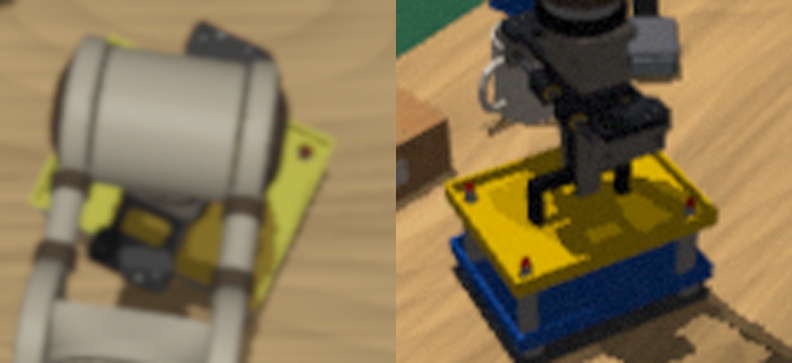

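Yellow is down on the upper steps: contact came at TCP z 0.123 as predicted, and the cones poke through the holes at (470,188), (690,205) and (525,265). I'll release it, back off and check.

```bash
python3 - <<'E'
from h import *
bot.line_to([.5333,.0384,.1223],max_speed=.03); print(F())
bot.set_gripper(.5); bot.hold(.1); print(F())
bot.line_to([.5333,.0384,.25],max_speed=.15)
bot.line_to([.48,-.22,.26],max_speed=.25); bot.hold(.3)
c=bot.read_camera("top")["pixels"];s=bot.read_camera("side")["pixels"];print(bot.current_clock(),F())
cv2.imwrite("pics/y3.png",np.hstack([cv2.resize(c[130:240,175:295],None,fx=3.3,fy=3.3,interpolation=2),cv2.resize(s[135:245,190:310],None,fx=3.3,fy=3.3,interpolation=2)]))
E
```

```text
[-2.7729  0.0754  3.0661]
[-0.3427  0.1025  0.1961]
38.3417 [ 0.3902 -0.8284 -0.8769]
```

View pics/y3.png

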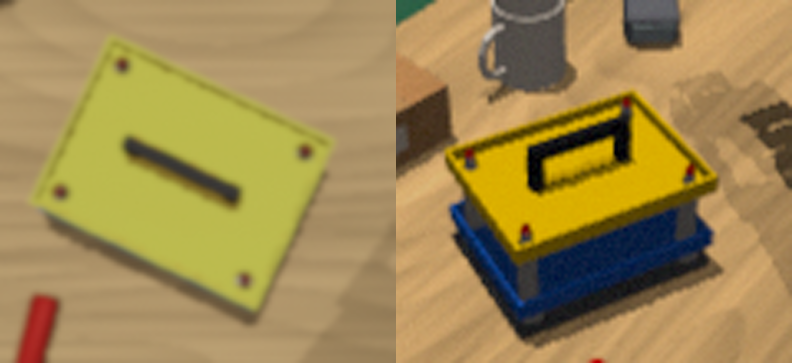

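All four red tips, at (122,65), (305,152), (61,192) and (245,280), stand equally proud of the yellow tray. It sits level above the seated blue tray.

```bash
python3 -c "
from workcell import bot
print(bot.job_done())"
```

```text
the job is handed in; nothing more can be done
None
```

I handed the job in at about 38 s: the blue tray is on the lower steps and the yellow tray on the upper steps, both seated level in the last pictures and let go; no verdict came back.

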